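# Hold the transformer bracket over the assembly fixture

### The job

First swing the fixture's arm fully aside, clear of the nest. Then pick up the aluminium bracket with the transformer on its end by gripping the bar at its balance point, lift it without letting it tip, and finish still holding it level a few centimetres above the nest, not touching it, with the transformer straight over its pocket and the foot straight over its slot, ready to be lowered. Leave everything else on the bench where it is.

Things in the scene. Friction and masses are not known exactly. Their poses are not given: they have to be found in the camera images.
- bracket: aluminium bar with a transformer on one end, 216 mm long, 0.36 to 0.6 kg. Origin: mid-length, on the underside; x along the bar, away from the transformer; z up. Bar: x -56 to 108 mm, 20 mm wide, 14 to 34 mm above the underside, open below. Balance point (centre of mass): in the bar at x = -26 mm, 30 mm from the transformer's face, 24 mm above the underside
- bracket_core (a point): centre of the underside of the bracket's transformer, a dark steel and copper block 52 (along the bar) x 46 x 48 mm high; at bracket x = -82 mm, thus 56 mm from the balance point
- bracket_foot (a point): centre of the underside of the cross foot at the bracket's free end, 14 (along the bar) x 50 x 20 mm high; at bracket x = +101 mm
- fixture: assembly fixture, bolted to the bench in one of two work places (bracket in the other): dark steel plate x -125 to 125, y -48 to 72 mm, 12 mm thick. Origin on the bench; x from the transformer pocket to the foot slot, z up. A seated bracket has its origin above the fixture's, axes parallel, underside 12 mm above the bench
- nest_core (a point): centre of the floor of the fixture's transformer pocket, at fixture x = -82, y = 0, 12 mm above the bench; pocket 56 x 50 mm, wall tops 32 mm above the bench, wall open towards the slot for the bar
- nest_foot (a point): centre of the floor of the fixture's foot slot, at fixture x = 101, y = 0, 12 mm above the bench; the slot lies between two ribs 62 mm long, tops 24 mm above the bench
- clamp (a joint): angle of the fixture's flat steel swing arm (top 56 mm above the bench) about an upright axis. At 0 it points along fixture -y, across the nest; grows clockwise seen from above to its stop at 1.571, where it points along fixture -x beside the nest. Starts at 0 to 0.35; friction (about 1 N at the knob) keeps it where it is left
- clamp_hinge (a point): point on the swing arm's upright axis, at fixture x = 25, y = 55 mm, 52 mm above the bench
- clamp_knob (a point): point on the axis of the upright black round knob at the free end of the swing arm, 96 mm from the hinge axis, 75 mm above the bench; the knob is 20 mm across and runs from 56 to 90 mm above the bench
- board_near: bystander: round green circuit board, 72 mm across, on 10 mm feet, 23 mm high over its parts, lying on the bench between the two work places, nearer the robot; origin at the centre of its underside
- board_far: bystander: a second such round green board, between the two work places, farther from the robot; origin at the centre of its underside
- spare_bar: bystander: spare bare aluminium bar WITHOUT transformer, 164 mm long, 34 mm high, with a foot at each end, behind the work places; origin on its underside, not at its middle
- solder_reel: bystander: metal solder reel standing on its flange, 56 mm across, 42 mm high; origin at the centre of its underside
- flux_jar: bystander: small amber jar, 52 mm across, 55 mm high; origin at the centre of its underside
- swab_cup: bystander: empty white plastic cup, 52 mm across, 60 mm high; origin at the centre of its underside
- screwdriver: bystander: screwdriver lying on the bench; origin on its underside
- brush: bystander: brush lying on the bench; origin on its underside
There are look-alikes about, which are no part of the job. What is shaped like the bracket but blue or purple is not meant.

How it is judged (in metres and radians):
On the way, in this order (a step that is already met when the one before it is completed fails the run):
1. the swing arm is swung fully aside while the bracket still stands on the bench (value of joint clamp above 1.3 rad and height (world z) of bracket below 0.01 m), for 0.2 s.
2. the bracket is gripped at its balance point (within 15 mm along the bar) and lifted level, 30 mm or more (x of the grasp point in the frame of bracket between -0.041 and -0.011 m and contact force between the fingers and bracket above 1 N and angle between bracket's own z axis and vertical below 0.1 rad and height (world z) of bracket above 0.03 m), for 0.2 s.
3. the bracket is held level above the nest, lined up with it (horizontal distance between bracket_core and nest_core below 0.015 m and horizontal distance between bracket_foot and nest_foot below 0.015 m and height (world z) of bracket between 0.042 and 0.12 m and angle between bracket's own z axis and vertical below 0.1 rad and contact force between bracket and fixture below 0.1 N and value of joint clamp above 1.3 rad and x of the grasp point in the frame of bracket between -0.041 and -0.011 m and contact force between the fingers and bracket above 1 N), for 0.5 s.
At the end, for the whole second after the job is handed in: Fingers hold the bracket still, within 15 mm of its balance point along the bar, level within 0.1 rad, underside 42 to 120 mm above the bench, transformer and foot each within 15 mm horizontally of pocket and slot, not touching the fixture; swing arm at 1.3 rad or more (all of step 3 and linear speed of bracket below 0.03 m/s); the arm keeps its last pose, push and grip.
It fails at once if the bracket tips more than 0.35 rad (angle between bracket's own z axis and vertical above 0.35 rad).
It fails at once if a bystander is moved more than 25 mm (distance of any of board_near, board_far, spare_bar, solder_reel, flux_jar, swab_cup, screwdriver, brush from where it was at the start of the episode above 0.025 m).
It also fails if it takes over 62 s, if anything falls off the work surface, if the arm or the gripper's body presses on something with over 40 N, if the wrist force passes 120 N, or if a joint passes its speed limit or range.

### The arm

A 6-joint arm with a two-finger parallel gripper is mounted at the origin on the work surface. World frame = base frame: x ahead of the robot, y to its left, z up, the work surface at z = 0. Lengths are in mm, angles in degrees, forces in N, time in s.
With the tool pointing down it reaches from about 300 to 875 mm from the base axis. Payload 6.4 kg.
Tool frame: the origin (TCP) lies at the very end of the fingers, on their centre line; the grasp point (between the pads) lies 19 mm behind it; x points along the fingers, y is the direction in which the jaws open and shut, and the axes are right-handed (so a half turn about x gives the same grasp; the last joint's range is limited). The gripper opens to 88 mm and grips with 3 to 60 N. Pads are 18 mm wide; open, the fingers measure 123 mm over their backs; the gripper's body (75 mm by 187 mm) begins 45 mm behind the grasp point.
Start: joints at [56.362, 10.359, 92.074, -0, 77.567, -11.82], TCP at [213.696, 533.831, 238.714] pointing down, gripper open.
Joint ranges: [-171.53, 171.53], [-51.25, 118.39], [17.06, 147.69], [-65.23, 245.23], [0, 150.52], [-178.68, 178.68]. Speed limits (degrees/s): [147.25, 147.25, 172.46, 180, 180, 180].

### API

Orientations are given as a 3x3 rotation matrix whose columns are the frame's x, y, z axes.
In Python, from workcell import arm gives the robot as it stands. The module is installed in compiled form; this text tells all that it offers.
- The arm moves only by the tool play_rows, never from a script. Its argument "rows" is a list that holds one entry, the list of rows, each a list of 7 numbers: the shift along the tool's x, y, z in mm, then the turn, a rotation vector about the tool's x, y, z in rad, then the closure, from -1 (fully open) to 1 (shut). A call has 1 to 10 rows; each row shifts and turns the pose as measured when the row begins, along the tool's axes as they then stand; what a row does not reach is not made up. A row lasts 1/8 s, in which the tool goes at most 62.5 mm and 10.7 degrees, less where a joint would pass 70% of its speed; a pose out of reach is approached as far as the arm can. A call with a gripper value outside its range is refused whole. The fingers move at their own pace and stop on an object; the grip force is fixed at half the most. Time passes only in rows, so rows that do not move let the fingers close. It gives the time, the measured TCP pose, the force and the opening at its end, in the units of the state.
- arm.sense(): the state, without advancing time (a new reading comes with each control period).
- arm.capture(name): name is "side" or "top" or "wrist"; returns the picture (384x512x3 uint8, red, green, blue); there is no depth.
- arm.camera_params(name): a dict with "intrinsics" (3x3 intrinsics, pixels), "origin" and "rotation" of the camera in the world. Camera axes: x right, y down, z forward; pixel columns grow to the right and rows downward; lengths in mm; the calibration is good to about 2 mm. The wrist camera is an equidistant fisheye: a pixel r from the principal point sees the ray r / f radians off the axis. A picture is of the moment at which its call begins: read the wrist's pose just before it. camera_params takes no time and is no camera call; for the wrist camera it gives the pose at the moment of the call.
- arm.finish_job(): hands the job in, once; it reports no verdict.
The state is a dict: "time": time; "qpos": joint angles; "joint_vel": joint speeds; "joint_efforts": joint torques, N m; "ee_pos": TCP position; "eef_rot": TCP orientation; "contact_force": force on the tool from outside, world axes, zero at the start; "moment": the same for the moment, N m; "grip_width": opening from 0.0 (shut) to 1.0 (fully open).
Only numpy, scipy, OpenCV 4.12 (cv2) and the standard library are available. Lean on these libraries where they do the work, as an engineer would, in place of code of your own. Each camera call takes 0.05 s, during which the arm holds its last target. There are 200 camera calls.

## Working session

There is one attempt and no reset: what is moved stays moved. The work goes in short steps, Python scripts to look and compute and a tool call to move; the robot and the scene stay as the last step left them, time stands still between calls to the robot, and variables do not carry over. Pictures are saved under pics/ and viewed, about 8 in all and at most 12, crops included, and the job is handed in when it is done.

Besides the shell and the picture viewer there is one more tool, called after ">>>" as name([rows], argument=value, ...), one row to a line, values as JSON. play_rows: Moves the arm, as the interface text tells. Its arguments: {"type":"object","properties":{"rows":{"type":"array","items":{"type":"array","items":{"type":"array","items":{"type":"number"}}}}},"required":["rows"]}

```bash
mkdir -p pics; cat > h.py <<'E'
import numpy as np, cv2
from workcell import arm
def save(name,fn):
    im=arm.capture(name); cv2.imwrite('pics/'+fn,im[:,:,::-1]); return im
def ray(name,px,P=None):
    P=P or arm.camera_params(name); K=np.array(P['intrinsics']); R=np.array(P['rotation'])
    d=np.array([(px[0]-K[0,2])/K[0,0],(px[1]-K[1,2])/K[1,1],1.])
    if name=='wrist':
        r=np.hypot(d[0],d[1]); d=np.array([*(d[:2]/max(r,1e-9)*np.sin(r)),np.cos(r)])
    return np.array(P['origin'],float),R@d
def onplane(name,px,z,P=None):
    o,d=ray(name,px,P); return o+d*(z-o[2])/d[2]
E
python3 - <<'E'
from h import *
np.set_printoptions(precision=2,suppress=True)
for n in('top','side','wrist'):
    print(n,arm.camera_params(n)); save(n,n+'0.png')
t=cv2.imread('pics/top0.png');cv2.imwrite('pics/top0b.png',cv2.resize(t,(800,600)))
print(arm.sense())
E
```

```text
top {'intrinsics': array([[423.83,   0.  , 259.31],
       [  0.  , 423.83, 190.1 ],
       [  0.  ,   0.  ,   1.  ]]), 'origin': array([ 361.56,    0.75, 1569.43]), 'rotation': array([[-0.  , -1.  ,  0.1 ],
       [-1.  ,  0.  ,  0.01],
       [-0.01, -0.1 , -1.  ]])}
side {'intrinsics': array([[465.86,   0.  , 255.51],
       [  0.  , 465.86, 195.28],
       [  0.  ,   0.  ,   1.  ]]), 'origin': array([  15.09, -918.47, 1364.94]), 'rotation': array([[ 0.88, -0.37,  0.29],
       [-0.47, -0.69,  0.55],
       [-0.  , -0.63, -0.78]])}
wrist {'intrinsics': array([[297.32,   0.  , 255.88],
       [  0.  , 297.32, 192.48],
       [  0.  ,   0.  ,   1.  ]]), 'origin': array([145.91, 561.64, 383.54]), 'rotation': array([[ 0.37,  0.89,  0.26],
       [ 0.93, -0.36, -0.11],
       [-0.  ,  0.28, -0.96]])}
{'time': 0.15, 'qpos': array([ 56.36,  10.39,  92.12,  -0.  ,  77.57, -11.82]), 'joint_vel': array([-0.03, -0.11, -0.18, -0.08,  0.05, -0.02]), 'joint_efforts': array([  0.  , -43.42, -34.22,   0.07,   0.04,  -0.  ]), 'ee_pos': array([213.45, 533.47, 238.01]), 'eef_rot': array([[-0.  ,  0.37,  0.93],
       [-0.  ,  0.93, -0.37],
       [-1.  , -0.  , -0.  ]]), 'contact_force': array([-0.26, -0.45, -0.64]), 'moment': array([-0.01, -0.02,  0.03]), 'grip_width': 0.9988466432524307}
```

View pics/top0b.png

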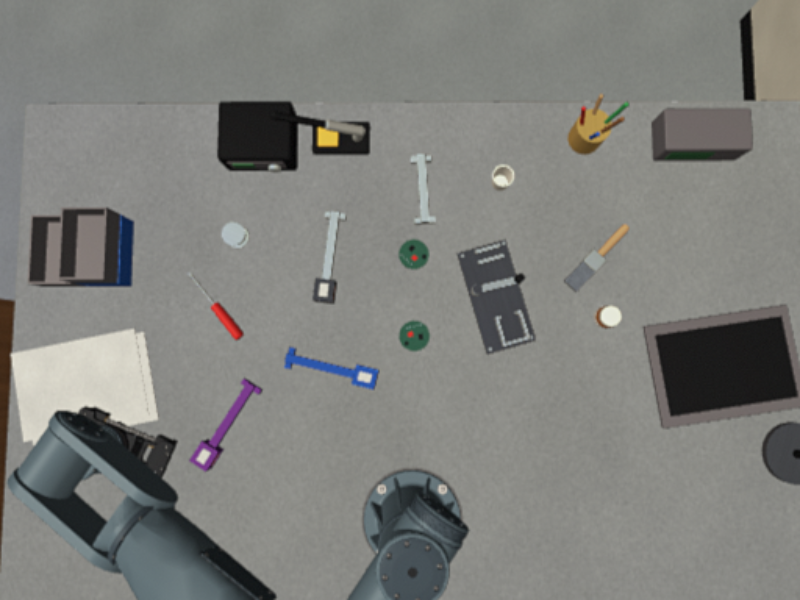

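View pics/side0.png

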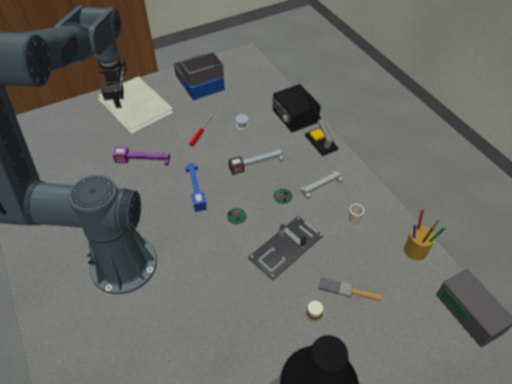

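The top view shows the wanted aluminium bracket with its dark transformer at about (325,290) and its foot at (335,215). The fixture is at (497,297), with its knob at (519,279), hinge end near (480,289), pocket at (514,328) and slot ribs at (488,250).

Look-alikes (800×600 pixels):
- Blue at (332,368): wrong colour.
- Purple at (228,425): wrong colour.
- Spare bar at (423,190): no transformer.

I choose the one at (325,290) and check it in a close crop.

```bash
python3 - <<'E'
from h import *
np.set_printoptions(precision=1,suppress=True)
im=cv2.imread('pics/top0.png')
c=im[128:236,188:350]; cv2.imwrite('pics/crop.png',cv2.resize(c,None,fx=4.9,fy=4.9,interpolation=cv2.INTER_CUBIC))
g=cv2.cvtColor(im,cv2.COLOR_BGR2GRAY)
def comps(m,box,nm):
    x0,y0,x1,y1=box; s=np.zeros_like(m); s[y0:y1,x0:x1]=m[y0:y1,x0:x1]
    cs,_=cv2.findContours(s,cv2.RETR_EXTERNAL,cv2.CHAIN_APPROX_NONE)
    for k in cs:
        if cv2.contourArea(k)>6: r=cv2.minAreaRect(k); print(nm,cv2.contourArea(k),r, cv2.boxPoints(r).tolist())
    return cs
dark=((g<85)*255).astype(np.uint8)
dk=cv2.morphologyEx(dark,cv2.MORPH_CLOSE,np.ones((9,9)))
cs=comps(dk,(285,145,350,232),'plate')
k=max(cs,key=cv2.contourArea)
b=cv2.boxPoints(cv2.minAreaRect(k))
for p in b: print('corner z12',p,onplane('top',p,12))
comps(dark,(195,130,225,200),'core'); comps(((g<40)*255).astype(np.uint8),(320,165,345,190),'knob')
comps(((g>140)*255).astype(np.uint8),(195,130,225,200),'bar')
E
```

```text
plate 2068.0 ((319.2641296386719, 188.92453002929688), (67.03194427490234, 36.812625885009766), 74.05460357666016) [[292.35845947265625, 161.75473022460938], [327.75469970703125, 151.64151000976562], [346.1697998046875, 216.09432983398438], [310.7735595703125, 226.20755004882812]]
corner z12 [292.4 161.8] [ 616.9 -109.9   12. ]
corner z12 [327.8 151.6] [ 654.5 -241.9   12. ]
corner z12 [346.2 216.1] [ 414.9 -305.1   12. ]
corner z12 [310.8 226.2] [ 378.3 -175.    12. ]
core 169.5 ((207.7227783203125, 185.7722930908203), (13.731513977050781, 14.527543067932129), 5.710593223571777) [[200.16831970214844, 192.3168487548828], [201.61387634277344, 177.8614044189453], [215.27723693847656, 179.2277374267578], [213.83168029785156, 193.6831817626953]]
knob 13.0 ((332.0, 178.0), (4.0, 4.0), 90.0) [[330.0, 176.0], [334.0, 176.0], [334.0, 180.0], [330.0, 180.0]]
bar 10.0 ((222.5, 193.5), (9.0, 3.0), 90.0) [[221.0, 189.0], [224.0, 189.0], [224.0, 198.0], [221.0, 198.0]]
bar 37.0 ((200.5, 193.5), (11.0, 11.0), 90.0) [[195.0, 188.0], [206.0, 188.0], [206.0, 199.0], [195.0, 199.0]]
bar 42.0 ((213.0, 190.0), (18.0, 10.0), 90.0) [[208.0, 181.0], [218.0, 181.0], [218.0, 199.0], [208.0, 199.0]]
bar 38.5 ((206.5, 185.0), (8.0, 5.0), 90.0) [[204.0, 181.0], [209.0, 181.0], [209.0, 189.0], [204.0, 189.0]]
bar 27.0 ((197.5, 181.5), (5.0, 11.0), 0.0) [[195.0, 187.0], [195.0, 176.0], [200.0, 176.0], [200.0, 187.0]]
bar 6.5 ((216.51763916015625, 162.2294158935547), (3.9047484397888184, 9.219545364379883), 40.60129928588867) [[212.03529357910156, 164.45883178710938], [218.03529357910156, 157.45883178710938], [220.99998474121094, 160.0], [214.99998474121094, 167.0]]
bar 727.0 ((202.75172424316406, 154.02069091796875), (26.418853759765625, 44.4340934753418), 13.671307563781738) [[184.66551208496094, 172.4862060546875], [195.16758728027344, 129.31103515625], [220.8379364013672, 135.55517578125], [210.3358612060547, 178.7303466796875]]
```

View pics/crop.png

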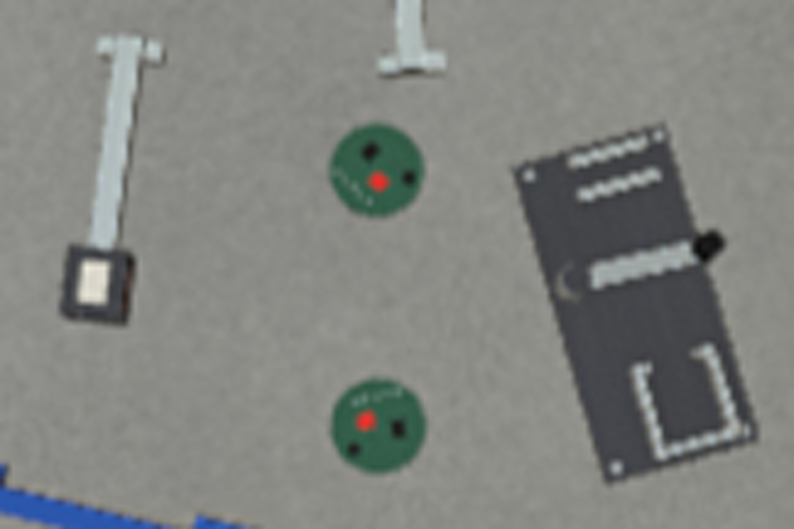

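The crop confirms the choice: a steel/copper transformer at crop (97,284) on a bare aluminium bar with its foot at (129,50). The plate corners are clear at (515,168), (663,124), (758,440) and (608,484), with the knob at (708,246).

```bash
python3 - <<'E'
from h import *
np.set_printoptions(precision=1,suppress=True)
f=lambda u,v,z: onplane('top',((188+(u+.5)/4.9-.5),(128+(v+.5)/4.9-.5)),z)[:2]
TL,TR,BR,BL=[f(u,v,12) for u,v in((515,168),(663,124),(758,440),(608,484))]
print('sizes',[np.linalg.norm(a-b) for a,b in((TL,TR),(TR,BR),(BR,BL),(BL,TL))])
ax=(TL+TR-BL-BR);ax/=np.linalg.norm(ax);ay=np.array([-ax[1],ax[0]])
O=(TL+TR+BL+BR)/4-12*ay
print('fix',O,np.degrees(np.arctan2(ax[1],ax[0])))
for n,x,y in(('core',-82,0),('foot',101,0),('hinge',25,55)):print(n,O+ax*x+ay*y)
H=O+ax*25+ay*55; kn=f(708,246,88); d=kn-H
print('knob',kn,np.linalg.norm(d)); print('clamp',np.degrees(np.arctan2(-(d@ax),-(d@ay))), 'stop knob',H-96*ax)
c=f(97,284,48);e=f(129,50,20); e2=f(129,50,34);b=e-c
print('bracket',c,e,e2,np.linalg.norm(b),np.degrees(np.arctan2(b[1],b[0])))
print('balance',c+b/np.linalg.norm(b)*56)
for n,u,v in(('bn',378,425),('bf',378,170)):print(n,f(u,v,15))
E
```

```text
sizes [np.float64(117.42009903540328), np.float64(248.79010679343074), np.float64(117.09941642706548), np.float64(247.9976187982779)]
fix [ 516.7 -212.6] 15.667382229229556
core [ 437.8 -234.8]
foot [ 614.  -185.3]
hinge [ 526.  -152.9]
knob [ 546.9 -243.7] 93.13745115444874
clamp 2.6733770597016764 stop knob [ 433.5 -178.8]
bracket [525.  200.3] [706.6 181.4] [703.5 179.7] 182.59015655003842 -5.940211102382381
balance [580.7 194.5]
bn [421.9  -6.8]
bf [614.7  -7.4]
```

Sizes agree with the text: plate 117×248, core to foot 182.6 against 183, and knob radius 93 against 96. I move over the knob with the tool's y axis along the fixture's x.

>>> play_rows([
  [[3, -37.4, 37.4, 0, 0, 0, -1], [3, -37.4, 37.4, 0, 0, 0, -1], [3, -37.4, 37.4, 0, 0, 0, -1], [3, -37.4, 37.4, 0, 0, 0, -1], [3, -37.4, 37.4, 0, 0, 0, -1], [3, -37.4, 37.4, 0, 0, 0, -1], [3, -37.4, 37.4, 0, 0, 0, -1], [3, -37.4, 37.4, 0, 0, 0, -1], [3, -37.4, 37.4, 0, 0, 0, -1], [3, -37.4, 37.4, 0, 0, 0, -1]],
])

```text
time: 1.4
ee_pos: [426.3, 35.5, 206.7]
eef_rot: [[0.002, 0.364, 0.931], [-0.001, 0.931, -0.364], [-1.0, -0.0, 0.002]]
contact_force: [-0.3, 0.4, 0.8]
grip_width: 1.0
```

>>> play_rows([
  [[3, -37.4, 37.4, 0, 0, 0, -1], [3, -37.4, 37.4, 0, 0, 0, -1], [3, -37.4, 37.4, 0, 0, 0, -1], [3, -37.4, 37.4, 0, 0, 0, -1], [0, 0, 0, 0.16, 0, 0, -1], [0, 0, 0, 0.16, 0, 0, -1], [0, 0, 0, 0.16, 0, 0, -1], [0, 0, 0, 0.16, 0, 0, -1], [0, 0, 0, 0.16, 0, 0, -1], [0, 0, 0, 0.16, 0, 0, -1]],
])

```text
time: 2.65
ee_pos: [511.7, -169.9, 191.2]
eef_rot: [[-0.002, 0.98, 0.198], [0.002, 0.198, -0.98], [-1.0, -0.002, -0.002]]
contact_force: [-0.3, 0.9, -0.0]
grip_width: 1.005
```

```bash
python3 - <<'E'
from h import *
import json
P=arm.camera_params('wrist'); im=save('wrist','w1.png')
json.dump({k:np.array(v).tolist() for k,v in P.items()},open('w1.json','w'))
cv2.imwrite('pics/w1b.png',cv2.resize(im[:,:,::-1],(800,600)))
E
```

```text
(no output)
```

View pics/w1b.png

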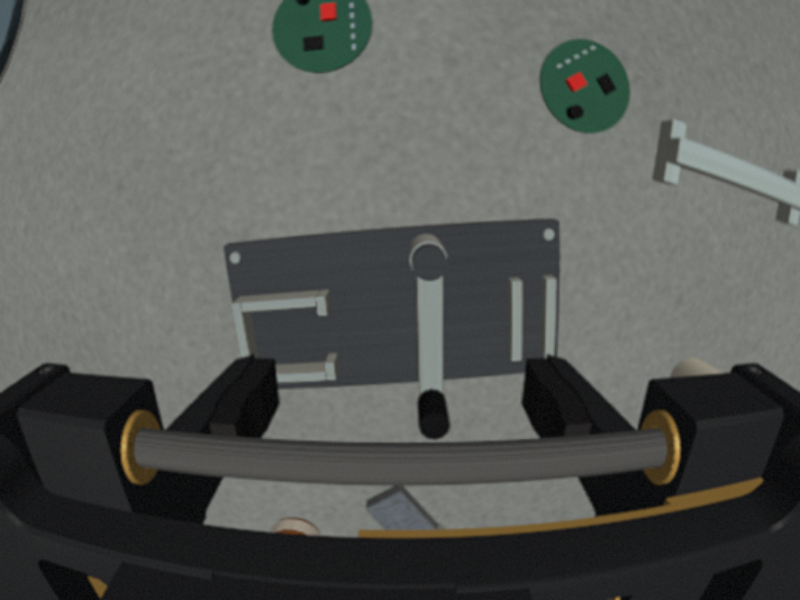

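The wrist view shows these plate corners at z=12: (225,243), (558,220), (560,372) and (250,388). The hinge cap is at (428,262). The knob's top end is at about (433,428) and its foot at (433,398). I compare these with the top-view pose.

```bash
python3 - <<'E'
from h import *
import json
np.set_printoptions(precision=1,suppress=True)
P=json.load(open('w1.json'));print(P['origin'])
f=lambda u,v,z: onplane('wrist',((u+.5)/1.5625-.5,(v+.5)/1.5625-.5),z,P)[:2]
BL,BR,FR,FL=[f(*p,12) for p in((225,243),(558,220),(560,372),(250,388))]
print('sizes',[np.linalg.norm(a-b) for a,b in((BL,BR),(BR,FR),(FR,FL),(FL,BL))])
ax=BR+FR-BL-FL;ax/=np.linalg.norm(ax);ay=np.array([-ax[1],ax[0]])
O=(BL+BR+FR+FL)/4-12*ay
print(O,np.degrees(np.arctan2(ax[1],ax[0])))
for n,x,y in(('core',-82,0),('foot',101,0),('hinge',25,55)):print(n,O+ax*x+ay*y)
print('hinge seen',f(428,262,58),'knob top',f(433,427,90),'base',f(433,398,56))
E
```

```text
[497.8191650578515, -97.6350806141996, 336.9374268655753]
sizes [np.float64(245.22000513103657), np.float64(121.54639832556897), np.float64(250.67526613423382), np.float64(118.70672484466957)]
[ 518.7 -209.7] 15.03054621933751
core [ 439.5 -231. ]
foot [ 616.3 -183.5]
hinge [ 528.6 -150.1]
hinge seen [ 525.5 -150.1] knob top [ 548.  -244.4] base [ 549.6 -241.7]
```

>>> play_rows([
  [[0, 10.5, 40, 0, 0, 0, -1], [0, 10.5, 40, 0, 0, 0, -1], [30, 0, 0, 0, 0, 0, -1], [30, 0, 0, 0, 0, 0, -1], [30, 0, 0, 0, 0, 0, -1], [0, 0, 0, 0, 0, 0, -1]],
])

```text
time: 3.45
ee_pos: [548.4, -246.3, 97.8]
eef_rot: [[-0.003, 0.978, 0.207], [0.002, 0.207, -0.978], [-1.0, -0.002, -0.003]]
contact_force: [0.4, -0.3, -0.4]
grip_width: 1.0
```

>>> play_rows([
  [[16, 0, -2, 0, 0, 0, -1], [15, 0, 0, 0, 0, 0, -1], [0, 0, 0, 0, 0, 0, 0.3], [0, 0, 0, 0, 0, 0, 0.3], [0, 0, 0, 0, 0, 0, 0.3], [0, 0, 0, 0, 0, 0, 0.3]],
])

```text
time: 4.2
ee_pos: [550.3, -245.5, 69.0]
eef_rot: [[0.003, 0.978, 0.209], [-0.001, 0.209, -0.978], [-1.0, 0.002, 0.002]]
contact_force: [0.2, -0.5, 0.6]
grip_width: 0.564
```

>>> play_rows([
  [[0, -11.5, -0.7, 0.12, 0, 0, 0.3], [0, -11.5, -0.7, 0.12, 0, 0, 0.3], [0, -11.5, -0.7, 0.12, 0, 0, 0.3], [0, -11.5, -0.7, 0.12, 0, 0, 0.3], [0, -11.5, -0.7, 0.12, 0, 0, 0.3], [0, -11.5, -0.7, 0.12, 0, 0, 0.3]],
])

```text
time: 4.95
ee_pos: [485.4, -237.5, 71.8]
eef_rot: [[0.011, 0.862, -0.507], [-0.008, -0.507, -0.862], [-1.0, 0.013, 0.001]]
contact_force: [0.3, -1.1, -1.2]
grip_width: 0.351
```

```bash
cat > arc.py <<'E'
from h import *
s=arm.sense(); p=np.array(s['ee_pos']);R=np.array(s['eef_rot']);H=np.array([527.3,-151.5])
d=p[:2]-H; a=np.degrees(np.arctan2(d[1],d[0]))
print('r',np.linalg.norm(d),'theta',-74.65-a,'tool theta',-74.65-np.degrees(np.arctan2(R[1,2],R[0,2])),p,s['contact_force'],s['grip_width'])
E
python3 arc.py
```

```text
r 95.63568516381945 theta 41.33756230554836 tool theta 45.83169569356701 [ 485.3947354  -237.46588321   71.78976508] [ 0.32310288 -1.06601845 -1.1977958 ] 0.35052754920673973
```

>>> play_rows([
  [[0.7, -12, -0.5, 0.11, 0, 0, 0.3], [0.7, -12, -0.5, 0.11, 0, 0, 0.3], [0.7, -12, -0.5, 0.11, 0, 0, 0.3], [0.7, -12, -0.5, 0.11, 0, 0, 0.3], [0.7, -12, -0.5, 0.11, 0, 0, 0.3], [0.7, -12, -0.5, 0.11, 0, 0, 0.3], [0.7, -10, -0.5, 0.1, 0, 0, 0.3]],
])

```text
time: 5.82
ee_pos: [438.4, -178.7, 70.5]
eef_rot: [[0.022, 0.248, -0.968], [-0.02, -0.968, -0.249], [-1.0, 0.024, -0.016]]
contact_force: [0.4, -0.8, 0.4]
grip_width: 0.355
```

```bash
python3 arc.py
```

```text
r 92.98222726496024 theta 88.35026386128564 tool theta 90.94215066478796 [ 438.38052865 -178.6849628    70.52966322] [ 0.37338699 -0.81075604  0.44790029] 0.3548496445566107
```

>>> play_rows([
  [[0, -4, 0, 0, 0, 0, 0.3], [0, -4, 0, 0, 0, 0, 0.3], [0, 0, 0, 0, 0, 0, 0.3]],
])

```text
time: 6.2
ee_pos: [437.0, -171.8, 71.3]
eef_rot: [[0.023, 0.253, -0.967], [-0.023, -0.967, -0.253], [-0.999, 0.028, -0.017]]
contact_force: [-1.1, -1.9, -0.8]
grip_width: 0.348
```

>>> play_rows([
  [[0, 1, 0, 0, 0, 0, -1], [0, 0, 0, 0, 0, 0, -1], [0, 0, 0, 0, 0, 0, -1], [-30, 0, 0, 0, 0, 0, -1], [-50, 0, 0, 0, 0, 0, -1], [-50, 0, 0, 0, -0.017, -0.028, -1], [0, -40, -29, 0.1, 0, 0, -1], [0, -40, -29, 0.1, 0, 0, -1]],
])

```text
time: 7.2
ee_pos: [474.7, -79.6, 205.7]
eef_rot: [[-0.001, 0.046, -0.999], [0.004, -0.999, -0.046], [-1.0, -0.004, 0.001]]
contact_force: [0.1, 0.0, -0.5]
grip_width: 1.003
```

>>> play_rows([
  [[0, -42, -24, 0.1, 0, 0, -1], [0, -42, -24, 0.07, 0, 0, -1], [0, -42, -20, 0, 0, 0, -1], [0, -42, -20, 0, 0, 0, -1], [0, -42, -20, 0, 0, 0, -1], [0, 0, 0, 0, 0, 0, -1]],
])

```text
time: 7.95
ee_pos: [603.0, 131.2, 206.5]
eef_rot: [[0.0, -0.127, -0.992], [0.004, -0.992, 0.127], [-1.0, -0.004, 0.0]]
contact_force: [0.3, -0.7, 0.2]
grip_width: 1.004
```

```bash
python3 - <<'E'
from h import *
import json
np.set_printoptions(precision=3,suppress=True)
s=arm.sense();print(s['ee_pos'],s['eef_rot'],s['qpos'])
P=arm.camera_params('wrist'); w=save('wrist','w2.png')
json.dump({k:np.array(v).tolist() for k,v in P.items()},open('w2.json','w'))
t=save('top','top2.png')
a=cv2.resize(w[:,:,::-1],(480,360));b=cv2.resize(t[140:240,280:370,::-1],(320,356),interpolation=cv2.INTER_CUBIC)
m=np.zeros((360,800,3),np.uint8);m[:,:480]=a;m[:356,480:]=b;cv2.imwrite('pics/m2.png',m)
E
```

```text
[602.964 131.197 206.522] [[ 0.    -0.127 -0.992]
 [ 0.004 -0.992  0.127]
 [-1.    -0.004  0.   ]] [ 1.14  17.223 87.561  0.261 75.206 98.368]
```

View pics/m2.png

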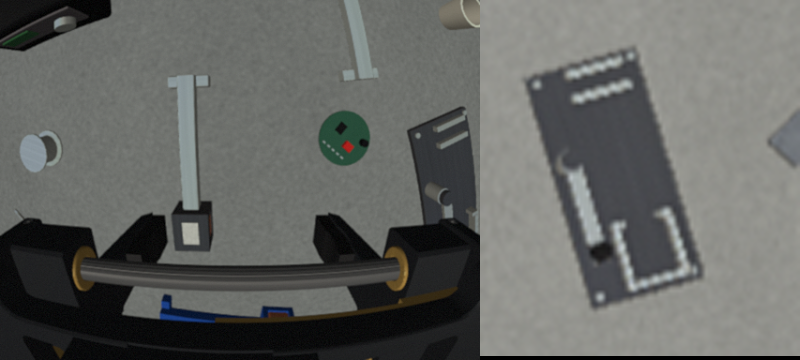

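The wrist view shows the bracket: bar end at (187,76), label centre at (191,234), bar meeting the transformer at (191,207). In the right-hand top crop the swing arm lies fully aside along fixture -x, with the knob at (600,252).

```bash
python3 - <<'E'
from h import *
import json
np.set_printoptions(precision=2,suppress=True)
P=json.load(open('w2.json'))
im=cv2.imread('pics/w2.png');g=cv2.cvtColor(im,cv2.COLOR_BGR2GRAY).astype(float)
# bar edges by rows: bright run near the bar
L=[]
for v in range(96,216,8):
    row=g[v,175:225]; d=np.diff(row); i=int(d.argmax()); j=i+int(d[i:].argmin())
    u=175+(i+j)/2+.5; p=onplane('wrist',(u,v),34,P)[:2]; w=np.linalg.norm(onplane('wrist',(175+i+.5,v),34,P)-onplane('wrist',(175+j+.5,v),34,P))
    L.append(p); print(v,u,w,p)
L=np.array(L); 
vx,vy,x0,y0=cv2.fitLine(L.astype(np.float32),cv2.DIST_HUBER,0,.01,.01).ravel()
if vx<0:vx,vy=-vx,-vy
print('line yaw',np.degrees(np.arctan2(vy,vx)),x0,y0)
k=1/.9375
f=lambda u,v,z:onplane('wrist',((u+.5)*k-.5,(v+.5)*k-.5),z,P)[:2]
lab=f(191,234,48); end=f(187,75.5,34)
n=np.array([vx,vy]); q=np.array([x0,y0]); s0=(lab-q)@n; s1=(end-q)@n
print('label',lab,'end',end,'len',s1-s0,'(190)','lat',(lab-q)@np.array([-vy,vx]))
for s in (s0+56,s1-134): print('balance',q+n*s)
E
```

```text
96 197.5 19.707957909042406 [696.71 183.61]
104 198.0 18.637790629999554 [688.03 184.3 ]
112 213.5 8.636581493906732 [676.82 168.89]
120 198.0 18.742735645411123 [670.86 186.85]
128 216.0 14.097025938365874 [659.32 168.69]
136 198.5 19.986168037706094 [653.55 188.98]
144 199.0 18.950510554252094 [644.8  189.83]
152 212.5 4.4120266167100874 [633.97 176.4 ]
160 215.5 8.848889038829668 [624.76 174.49]
168 216.5 11.119678591952871 [615.77 174.79]
176 215.5 8.963495451275232 [606.99 177.33]
184 214.0 5.650841480768773 [598.16 180.48]
192 213.5 2.27914324603643 [589.06 182.58]
200 214.0 3.4457976831970076 [579.67 183.59]
208 214.5 2.3167183016164525 [570.12 184.65]
line yaw 1.255835 620.65704 181.94055
label [525.64 203.51] end [712.98 179.17] len 186.76125410449004 (190) lat 23.647331349477692
balance [582.15 181.1 ]
balance [578.91 181.03]
```

Good bar rows are the ones with width ≈ 20. They give yaw ≈ -6.8° and balance ≈ (581,196.5); the top view gave (581,194.5). I approach.

>>> play_rows([
  [[0, -31, 15, 0, 0, 0, -1], [0, -31, 15, 0, 0, 0, -1], [35, 0, 0, 0, 0, 0, -1], [35, 0, 0, 0, 0, 0, -1], [35, 0, 0, 0, 0, 0, -1], [0, 0, 0, 0, 0, 0, -1]],
])

```text
time: 8.8
ee_pos: [577.3, 187.2, 100.8]
eef_rot: [[-0.001, -0.138, -0.99], [0.002, -0.99, 0.138], [-1.0, -0.001, 0.001]]
contact_force: [-0.3, -0.5, 0.2]
grip_width: 0.996
```

```bash
python3 - <<'E'
from h import *
import json
np.set_printoptions(precision=3,suppress=True)
s=arm.sense();p=np.array(s['ee_pos']);R=np.array(s['eef_rot']);print(p,R)
print('go (tool)',R.T@(np.array([581,196.5,7])-p))
P=arm.camera_params('wrist'); w=save('wrist','w3.png')
json.dump({k:np.array(v).tolist() for k,v in P.items()},open('w3.json','w'))
cv2.imwrite('pics/w3b.png',cv2.resize(w[60:320,100:400,::-1],(690,598)))
E
```

```text
[577.333 187.167 100.772] [[-0.001 -0.138 -0.99 ]
 [ 0.002 -0.99   0.138]
 [-1.    -0.001  0.001]]
go (tool) [93.783 -9.619 -2.446]
```

View pics/w3b.png

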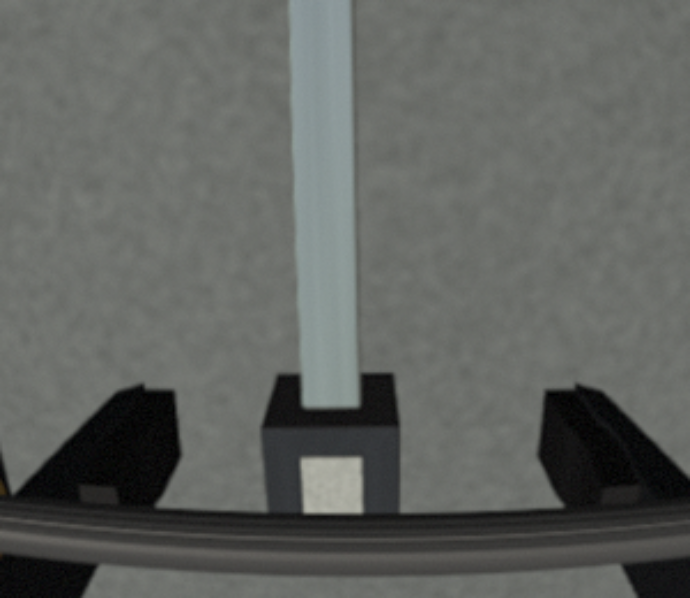

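The close view shows the bar's top meeting the transformer's face at (330,408), with the face's top edge at row 427. The bar's centre is (321,2) at the top of the crop.

```bash
python3 - <<'E'
from h import *
import json
np.set_printoptions(precision=2,suppress=True)
P=json.load(open('w3.json'))
f=lambda u,v,z:onplane('wrist',((u+.5)/2.3-.5+100,(v+.5)/2.3-.5+60,),z,P)[:2]
a=f(330,408,34);b=f(321,2,34);t=f(331,427,48)
n=(b-a)/np.linalg.norm(b-a)
print(a,b,t,'yaw',np.degrees(np.arctan2(n[1],n[0])),'width',np.linalg.norm(f(301,405,34)-f(360,405,34)))
B=a+30*n;print('balance',B,t+30*n)
s=arm.sense();print('go',np.array(s['eef_rot']).T@(np.array([*B,7])-s['ee_pos']))
E
```

```text
[552.91 201.59] [684.76 184.92] [552.55 200.74] yaw -7.205161542042872 width 20.16791129932095
balance [582.68 197.83] [582.31 196.98]
go [ 95.91 -10.58  -1.99]
```

>>> play_rows([
  [[0, -10.5, -3, 0, 0, 0, -1], [30, 0, 0, 0, 0, 0, -1], [30, 0, 0, 0, 0, 0, -1], [20, 0, 0, 0, 0, 0, -1], [0, 0, 0, 0, 0, 0, -1]],
])

```text
time: 9.48
ee_pos: [592.5, 199.4, 31.5]
eef_rot: [[0.02, -0.14, -0.99], [0.005, -0.99, 0.14], [-1.0, -0.007, -0.019]]
contact_force: [-0.6, 0.1, 0.4]
grip_width: 0.999
```

>>> play_rows([
  [[0, 3, 9.5, 0, -0.019, 0.007, -1], [0, 0, 0, 0, 0, 0, -1]],
])

```text
time: 9.72
ee_pos: [583.7, 198.1, 33.7]
eef_rot: [[0.002, -0.14, -0.99], [0.0, -0.99, 0.14], [-1.0, -0.001, -0.002]]
contact_force: [-0.0, -0.4, -1.0]
grip_width: 0.998
```

>>> play_rows([
  [[9, 0, 1, 0, 0, 0, -1], [9, 0, 1, 0, 0, 0, -1], [7, 0, 0, 0, 0, 0, -1], [0, 0, 0, 0, 0, 0, -1]],
])

```text
time: 10.22
ee_pos: [582.2, 198.4, 8.0]
eef_rot: [[0.004, -0.14, -0.99], [0.001, -0.99, 0.14], [-1.0, -0.001, -0.003]]
contact_force: [-0.3, -0.1, -0.3]
grip_width: 0.999
```

>>> play_rows([
  [[0, 0, 0, 0, 0, 0, 1], [0, 0, 0, 0, 0, 0, 1], [0, 0, 0, 0, 0, 0, 1], [0, 0, 0, 0, 0, 0, 1], [0, 0, 0, 0, 0, 0, 1], [0, 0, 0, 0, 0, 0, 1], [0, 0, 0, 0, 0, 0, 1], [0, 0, 0, 0, 0, 0, 1], [0, 0, 0, 0, 0, 0, 1]],
])

```text
time: 11.35
ee_pos: [582.8, 198.1, 8.6]
eef_rot: [[0.005, -0.139, -0.99], [0.0, -0.99, 0.139], [-1.0, -0.001, -0.004]]
contact_force: [-0.5, -0.2, -0.8]
grip_width: 0.224
```

>>> play_rows([
  [[-6, 0, 0, 0, 0, 0, 1], [-8, 0, 0, 0, 0, 0, 1], [-8, 0, 0, 0, 0, 0, 1], [-10, 0, 0, 0, 0, 0, 1], [-10, 0, 0, 0, 0, 0, 1], [0, 0, 0, 0, 0, 0, 1]],
])

```text
time: 12.1
ee_pos: [580.7, 198.1, 51.8]
eef_rot: [[0.001, -0.14, -0.99], [0.0, -0.99, 0.14], [-1.0, -0.0, -0.001]]
contact_force: [0.3, -0.1, -5.8]
grip_width: 0.219
```

>>> play_rows([
  [[-15, 0, 0, 0, 0, 0, 1], [-20, 0, 0, 0, 0, 0, 1], [-20, 0, 0, 0, 0, 0, 1], [-20, 0, 0, 0, 0, 0, 1], [-10, 0, 0, 0, 0, 0, 1], [0, 0, 0, 0, 0, 0, 1]],
])

```text
time: 12.85
ee_pos: [581.1, 198.2, 144.5]
eef_rot: [[0.003, -0.14, -0.99], [0.0, -0.99, 0.14], [-1.0, -0.001, -0.003]]
contact_force: [0.4, -0.2, -5.5]
grip_width: 0.225
```

```bash
python3 - <<'E'
from h import *
import json
np.set_printoptions(precision=3,suppress=True)
s=arm.sense();p=np.array(s['ee_pos']);R=np.array(s['eef_rot']);print(p,R,s['moment'],s['contact_force'],s['grip_width'])
P=arm.camera_params('wrist'); w=save('wrist','w4.png')
json.dump({k:np.array(v).tolist() for k,v in P.items()},open('w4.json','w'))
b=save('side','s4.png')[100:220,180:340,::-1]
m=np.zeros((300,800,3),np.uint8);m[:,:400]=cv2.resize(w[:,:,::-1],(400,300));m[:,400:]=cv2.resize(b,(400,300),interpolation=cv2.INTER_CUBIC)
cv2.imwrite('pics/m4.png',m)
E
```

```text
[581.125 198.232 144.515] [[ 0.003 -0.14  -0.99 ]
 [ 0.    -0.99   0.14 ]
 [-1.    -0.001 -0.003]] [0.056 0.159 0.033] [ 0.413 -0.168 -5.487] 0.2246613808790323
```

View pics/m4.png

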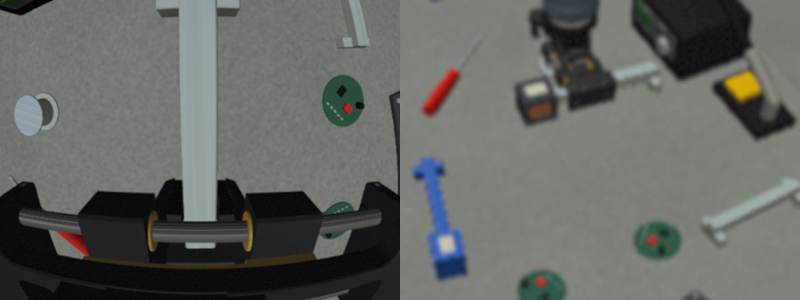

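The bracket is held. The wrist view shows the bar running from (198,245) up to the foot near (199,8). In the side view it looks level, with the transformer at (536,100) and the foot at (655,82). I measure the tilt from the bar's apparent width.

```bash
python3 - <<'E'
from h import *
import json
np.set_printoptions(precision=2,suppress=True)
P=json.load(open('w4.json'));g=cv2.cvtColor(cv2.GaussianBlur(cv2.imread('pics/w4.png'),(3,3),0),cv2.COLOR_BGR2GRAY).astype(float)
T=144.5;zt=T+26
for v in range(30,236,20):
    d=np.diff(g[v,215:295]); i=int(d[:40].argmax()); j=40+int(d[40:].argmin())
    a=onplane('wrist',(215.5+i,v),zt,P);b=onplane('wrist',(215.5+j,v),zt,P)
    print(v,i+215,j+215,'w %.1f'%np.linalg.norm(a-b),((a+b)/2)[:2])
col=g[:20,215:300:1]
print('foot near edge col', g[0:30,212].astype(int), g[0:30,296].astype(int))
E
```

```text
30 228 275 w 18.7 [685.54 185.98]
50 229 275 w 18.2 [677.06 186.96]
70 229 276 w 18.6 [668.82 187.91]
90 229 276 w 18.6 [660.75 189.05]
110 229 276 w 18.7 [652.74 190.18]
130 230 276 w 18.5 [644.7  191.11]
150 230 276 w 18.7 [636.61 192.26]
170 230 276 w 19.0 [628.36 193.43]
190 231 276 w 18.9 [619.84 194.43]
210 232 276 w 18.9 [610.99 195.47]
230 232 276 w 19.3 [601.74 196.78]
foot near edge col [153 154 155 155 155 155 155 154 151 143 127 101  75  65  65  66  65  65
  64  63  63  74  93 109 114 116 117 118 119 121] [154 154 154 153 153 152 152 150 143 128 102  76  63  63  64  64  64  63
  62  62  71  90 108 113 114 115 116 115 114 112]
```

Level within about 0.04 rad. I carry it over to the fixture at height, then turn it.

>>> play_rows([
  [[0, 8, 0.6, 0, 0, 0, 1], [0, 16, 1.2, 0, 0, 0, 1], [0, 26, 1.8, 0, 0, 0, 1], [0, 34, 2.4, 0, 0, 0, 1], [0, 36, 2.6, 0, 0, 0, 1], [0, 36, 2.6, 0, 0, 0, 1], [0, 36, 2.6, 0, 0, 0, 1], [0, 36, 2.6, 0, 0, 0, 1], [0, 36, 2.6, 0, 0, 0, 1], [0, 36, 2.6, 0, 0, 0, 1]],
])

```text
time: 14.2
ee_pos: [507.7, -110.7, 137.7]
eef_rot: [[-0.01, -0.139, -0.99], [-0.002, -0.99, 0.139], [-1.0, 0.003, 0.01]]
contact_force: [0.1, 1.3, -5.9]
grip_width: 0.219
```

>>> play_rows([
  [[-1, 30, 0, 0, 0.01, -0.003, 1], [-1, 24, 0, 0, 0, 0, 1], [-1, 16, 0, 0, 0, 0, 1], [-1, 8, 0, -0.05, 0, 0, 1], [0, 0, 0, -0.07, 0, 0, 1], [0, 0, 0, -0.07, 0, 0, 1], [0, 0, 0, -0.07, 0, 0, 1], [0, 0, 0, -0.07, 0, 0, 1], [0, 0, 0, -0.05, 0, 0, 1], [0, 0, 0, 0, 0, 0, 1]],
])

```text
time: 15.45
ee_pos: [488.6, -196.1, 138.9]
eef_rot: [[-0.006, 0.242, -0.97], [0.003, -0.97, -0.242], [-1.0, -0.004, 0.005]]
contact_force: [-0.2, 0.2, -5.3]
grip_width: 0.225
```

```bash
cat > go.py <<'E'
from h import *
np.set_printoptions(precision=3,suppress=True)
import sys
t=np.array([float(a) for a in sys.argv[1:4]]);yaw=float(sys.argv[4])
s=arm.sense();p=np.array(s['ee_pos']);R=np.array(s['eef_rot'])
d=R.T@np.array([0,0,-1.]); cur=np.degrees(np.arctan2(R[1,1],R[0,1]))
print(p,'yaw',cur,'F',s['contact_force'],'t',s['time'],'q6',s['qpos'][5])
print('go',R.T@(t-p),'rot',np.radians(cur-yaw),-d[2],d[1])
E
python3 go.py 492.6 -218.1 140 -75.35
```

```text
[ 488.594 -196.117  138.852] yaw -75.98783816055389 F [-0.164  0.229 -5.301] t 15.45 q6 41.2447196001382
go [-1.236 22.294  1.442] rot -0.011132375996529732 0.004971389094475718 0.004259134387433978
```

>>> play_rows([
  [[0, 11, 0.7, -0.011, 0.005, 0.004, 1], [0, 11, 0.7, 0, 0, 0, 1], [10, 0, 0, 0, 0, 0, 1], [14, 0, 0, 0, 0, 0, 1], [14, 0, 0, 0, 0, 0, 1], [10, 0, 0, 0, 0, 0, 1], [0, 0, 0, 0, 0, 0, 1], [0, 0, 0, 0, 0, 0, 1]],
])

```text
time: 16.45
ee_pos: [491.8, -218.8, 85.7]
eef_rot: [[-0.002, 0.251, -0.968], [0.002, -0.968, -0.251], [-1.0, -0.002, 0.002]]
contact_force: [-0.6, 0.4, -5.3]
grip_width: 0.226
```

```bash
python3 go.py 492.6 -218.1 86 -75.35; python3 - <<'E'
from h import *
import json
P=arm.camera_params('wrist'); w=save('wrist','w5.png')
json.dump({k:np.array(v).tolist() for k,v in P.items()},open('w5.json','w'))
b=save('side','s5.png')[185:305,220:380,::-1]
t=save('top','t5.png')[130:235,270:375,::-1]
m=np.zeros((600,800,3),np.uint8);m[:300,:400]=cv2.resize(w[:,:,::-1],(400,300));m[:300,400:]=cv2.resize(b,(400,300),interpolation=cv2.INTER_CUBIC)
m[300:,:300]=cv2.resize(t,(300,300),interpolation=cv2.INTER_CUBIC)
cv2.imwrite('pics/m5.png',m)
E
```

```text
[ 491.799 -218.797   85.709] yaw -75.44008157409247 F [-0.595  0.423 -5.291] t 16.45 q6 38.7965837147039
go [-0.291 -0.474 -0.95 ] rot -0.0015722200632929963 0.0016272796598012927 0.002450595446827983
```

View pics/m5.png

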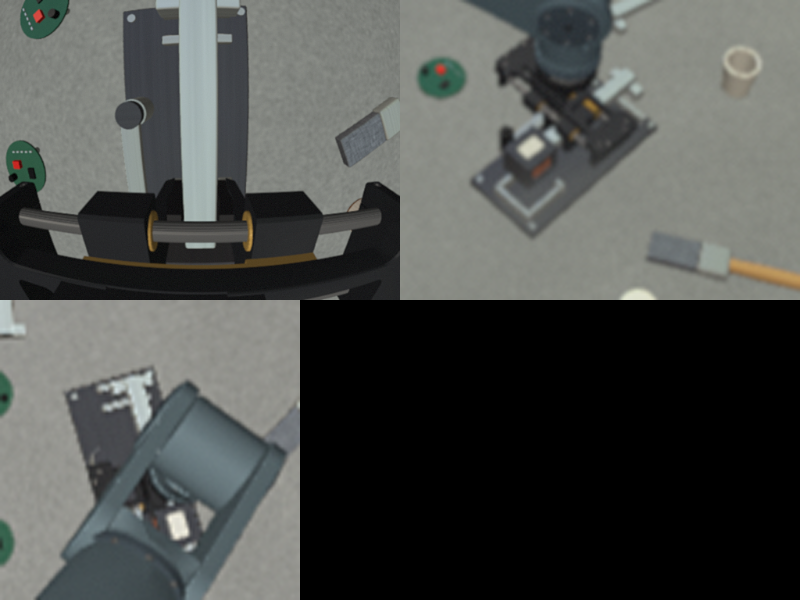

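The wrist view shows the bar at (198,60) over the plate, whose side edges are near u=125 and 248 there, and the inner rib runs from (163,39) to (232,39). The top view shows the transformer's label at (177,525), over the pocket. The swing arm is aside, at the left of the bar. I check the alignment numerically.

```bash
python3 - <<'E'
from h import *
import json
np.set_printoptions(precision=1,suppress=True)
P=json.load(open('w5.json'));g=cv2.cvtColor(cv2.GaussianBlur(cv2.imread('pics/w5.png'),(3,3),0),cv2.COLOR_BGR2GRAY).astype(float)
u0=85.7-8; zt=u0+34
def fit(pts):
    vx,vy,x,y=cv2.fitLine(np.array(pts,np.float32),cv2.DIST_HUBER,0,.01,.01).ravel(); s=np.sign(vx); return np.array([vx,vy])*s,np.array([x,y])
bar=[];el=[];er=[]
for v in range(60,105,5):
    d=np.diff(g[v])
    a=225+int(d[225:250].argmax()); b=262+int(d[262:290].argmin())
    bar.append(onplane('wrist',((a+b)/2+.5,v),zt,P)[:2])
    l=145+int(d[145:180].argmin()); r=305+int(d[305:330].argmax())
    el.append(onplane('wrist',(l+.5,v),12,P)[:2]); er.append(onplane('wrist',(r+.5,v),12,P)[:2])
nb,qb=fit(bar);nl,ql=fit(el);nr,qr=fit(er)
yaw=lambda n:np.degrees(np.arctan2(n[1],n[0]))
print('yaw bar/left/right',yaw(nb),yaw(nl),yaw(nr))
n=nl+nr;n/=np.linalg.norm(n);m=np.array([-n[1],n[0]])
print('plate width',(ql-qr)@m,'bar lateral vs fixture axis at mid',(qb-(ql+qr)/2)@m+12)
c=lambda u,v,z:onplane('wrist',((u+.5)*1.28-.5,(v+.5)*1.28-.5),z,P)[:2]
rib=(c(166,39,24)+c(228,39,24))/2; print('inner rib mid',rib,'ends',c(163,39,24),c(232,39,24))
ed=c(158,15,u0+20);ee=c(240,13,u0+20);print('foot near edge ends',ed,ee)
lab=onplane('top',(331.6,208.4),u0+48)[:2];print('label',lab)
E
```

```text
yaw bar/left/right 15.135092 15.746908 15.016974
plate width 118.64867 bar lateral vs fixture axis at mid -1.2005243
inner rib mid [ 601.5 -186.8] ends [ 594.2 -157.7] [ 609.3 -216.6]
foot near edge ends [ 596.9 -166. ] [ 609.9 -211.2]
label [ 437.3 -233.8]
```

Everything agrees to within about 5 mm: lateral -1 mm, yaw within 0.5°, core about 2 mm off, foot about 3–5 mm short along x. I nudge it +2 mm along the bar, hold, and hand in.

>>> play_rows([
  [[0, -0.5, -2, 0, 0.002, 0.002, 1], [0, 0, 0, 0, 0, 0, 1], [0, 0, 0, 0, 0, 0, 1], [0, 0, 0, 0, 0, 0, 1], [0, 0, 0, 0, 0, 0, 1], [0, 0, 0, 0, 0, 0, 1], [0, 0, 0, 0, 0, 0, 1], [0, 0, 0, 0, 0, 0, 1], [0, 0, 0, 0, 0, 0, 1], [0, 0, 0, 0, 0, 0, 1]],
])

```text
time: 17.85
ee_pos: [494.5, -218.4, 87.2]
eef_rot: [[0.003, 0.251, -0.968], [-0.001, -0.968, -0.251], [-1.0, 0.002, -0.002]]
contact_force: [0.2, -0.8, -5.7]
grip_width: 0.225
```

```bash
python3 go.py 493 -218 86 -75.35; python3 -c "
from workcell import arm
s=arm.sense();print(s['joint_vel'],s['grip_width']);print(arm.finish_job())"
```

```text
[ 494.462 -218.377   87.171] yaw -75.44642681773799 F [ 0.19  -0.797 -5.697] t 17.85 q6 38.990624265943985
go [ 1.167 -0.735  1.323] rot -0.0016829654567484332 -0.00223618458403156 -0.0018281715505839228
[ 0.02802008  0.01867844  0.01441237 -0.02591666  0.02653603  0.06566329] 0.22485228248633923
the job is handed in; nothing more can be done
None
```

I swung the fixture's arm aside to its stop, gripped the bracket at its balance point, and lifted it. I carried it over the nest and handed in at 17.9 s, with the arm still holding it. The hand-in gives no verdict, so the outcome rests on the checks below.

- **Swing arm:** the top picture shows it fully aside along fixture -x.
- **Height:** the underside is about 79 mm above the bench (allowed 42 to 120 mm).
- **Alignment:** before a last 2 mm nudge along the bar, the transformer was about 2 mm off and the foot 3–5 mm short (limit 15 mm). The bar was about 1 mm off sideways and within about 0.5° in yaw. I did not photograph it again after the nudge.
- **Grip and motion:** the opening is steady at 20 mm, the load about 5.7 N, and the joints are almost still.
- **Level:** the tool is upright within 0.004 rad. From the bar's apparent width in the picture after the lift, any droop is at most about 0.04 rad, with pixel noise of the same size. The wrist moment reading (0.16 N·m) would put the load about 29 mm towards the foot. It may only be noise, and I saw no tipping.
- **Bystanders:** nothing showed contact with them, but I did not measure them again at the end.

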